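# Fit the battery and bayonet end cap of a cordless leak light

### The job

Load the leak-light handle that stands in the vice: drop the green cell upright into its battery tube and let go of it, leaving the red spent cell where it is. Then put the knurled end cap on the tube, turn it until its hidden keyways drop over the pins, and push it fully home, square on the rim, against the spring. Finish while still holding the cap fully home so that I can run in its locking screw, and leave the oil bottle, the clarinet barrel and the light wand where they lie.

Things in the scene. Friction and masses are not known exactly. Their poses are not given: they have to be found in the camera images.
- mouth (a point): centre of the rim of the battery tube: a black round tube standing upright in the vice, open at the top, rim 125 mm above the bench; bore 30 mm, outside 36 mm, stepped down to 33 mm over the top 4 mm as a pilot for the cap, edges rounded. z points up along the tube.
- pin (a point): outer end of one of three steel pins, 4 mm thick, that stick out level from the tube's outside to 22 mm from its axis, 120 degrees apart; this one lies along the mouth's +x. Their tops are 14 mm below the rim.
- plate (a point): top centre of the sprung plate down in the bore, 61 mm below the rim when empty. It carries a dropped-in cell with its button 4 mm proud of the rim, starts to give at about 3 N and stiffens by 1 N per mm (about 7 N when the button is level with the rim).
- vise: dark steel toolmaker's vice with cork jaws, fixed to the bench, clamping the black handle upright; base 150 x 66 mm, jaws 62 mm high, screw with T-bar reaching 105 mm to -x of its centre. Origin: on the bench right under the mouth.
- cell: the fresh battery cell, green wrap, steel button on top: an upright cylinder of diameter 26.5 mm, 65 mm tall with the button, 90 g. Origin: centre of its underside; z up through the button. It starts standing in a hole of the wooden block, button up, its top 75 mm above the bench and 43 mm above the block.
- spent_cell: the spent cell, red wrap, same size, standing in the other hole of the block 66 mm away (centre to centre): leave it there. Origin: centre of its underside.
- cell_block: wooden block 60 x 130 x 32 mm, fixed to the bench, with two 28.5 mm holes 22 mm deep, at 33 mm to its +y and to its -y. Either hole may hold the green cell. Origin: centre of its underside.
- cap: the knurled aluminium end cap: round, diameter 52 mm, 28 mm high, closed on top, standing on the bench open side down, 110 g; any grasp across its diameter will do. Origin: centre of its underside; z up. Its skirt slips over the tube with 1.2 mm of play all round. Its three keyways, inside the skirt, cannot be seen from outside, and its x axis does not tell where they are: find them by turning.
- ceiling (a point): centre of the cap's inner ceiling, 22 mm above its underside. Wrongly turned, the skirt stops level on the pins, underside 14 mm below the rim. Keyways are 120 degrees apart and 7 mm wide, so some turn of up to 120 degrees either way fits (within about 4 degrees); it then goes 4 mm down freely and 4 mm more against the cell's spring, until the ceiling meets the rim: home. Let go, it rises.
- oil_bottle: amber oil bottle with white cap, diameter 36 mm, 85 mm tall, standing loose. Origin: centre of its underside.
- clarinet_barrel: black clarinet barrel with two nickel rings, diameter 34 mm, 62 mm tall, standing loose. Origin: centre of its underside.
- light_wand: the unscrewed wand of the light, lying loose: thin steel tube with a brass nut at one end and a white tip at the other, 225 mm long along its x, 14 mm high. Origin: on the bench under its middle.
Not all that is in view belongs to the job. There is more than one size of the cap; the one meant has the size given above.

How it is judged:
By the outcome, as a careful person would: the job done as asked, in the order asked, and still so for the second after the job is handed in, while the arm keeps its last pose, push and grip.
It also fails if it takes over 72 s, if anything falls off the work surface, if the arm or the gripper's body presses on something with over 40 N, if the wrist force passes 120 N, or if a joint passes its speed limit or range.

### The arm

A 6-joint arm with a two-finger parallel gripper is mounted at the origin on the work surface. World frame = base frame: x ahead of the robot, y to its left, z up, the work surface at z = 0. Lengths are in m, angles in rad, forces in N, time in s.
With the tool pointing down it reaches from about 0.3 to 0.75 m from the base axis. Payload 8.5 kg.
Tool frame: the origin (TCP) lies on the mounting face of the last link; the fingertips stand 173 mm ahead of it and the grasp point (between the pads) lies 155 mm ahead of it; z points along the fingers, y is the direction in which the jaws open and shut (so a half turn about z gives the same grasp; the last joint's range is limited). The gripper opens to 85 mm and grips with 20 to 120 N. Pads are 22 mm wide; open, the fingers measure 114 mm over their backs; the gripper's body (76 mm by 85 mm) begins 54 mm behind the grasp point. The pads swing forward as they close: fully open they stand 13 mm farther back than shut.
Start: joints at [-1.534, 0.381, 1.297, -0, 1.464, -0.215], TCP at [0.137, -0.533, 0.405] pointing down, gripper open.
Joint ranges: [-3.11, 3.11], [-0.89, 2.33], [0.22, 2.48], [-1.42, 4.56], [0.17, 2.85], [-2.88, 2.88]. Speed limits (rad/s): [2.39, 2.39, 3.14, 3.14, 3.14, 3.14].

### API

Orientations are given as a rotation vector (axis times angle).
In Python, from plant import get_obs, capture, calibration, ctrl gives the robot as it stands. The module is installed in compiled form; this text tells all that it offers.
- The arm moves only by the shell command python3 -m jog 'ROWS' [OPENING]. ROWS is JSON, a list that holds one entry, the list of rows, each a list of 6 numbers: the shift along the tool's x, y, z in cm, then the turn, a rotation vector about the tool's x, y, z in degrees. A call has 1 to 10 rows; each row is the pose to reach, as a shift and turn from the pose commanded when the call began, along the tool's axes at that moment; what a row does not reach only later rows make up. A row lasts 1/12 s, in which the tool goes at most 41.7 mm and 7.16 degrees, less where a joint would pass 70% of its speed; a pose out of reach is approached as far as the arm can. A call with a gripper value outside its range is refused whole. OPENING is the finger opening in cm, from 0 to 8.54, set as the call begins (- or left out, the last holds). The fingers move at their own pace and stop on an object; the grip force is fixed at half the most. Time passes only in rows, so rows that repeat a pose let the fingers close. It gives the time, the measured TCP pose, the force and the opening at its end, in the units of the state.
- get_obs(): the state, without advancing time (a new reading comes with each control period).
- capture(name): name is "side" or "top"; returns (picture, depth): 420x560x3 uint8, red, green, blue; 420x560 float32, m along the optical axis (not along the pixel's ray), 0 where there is no reading.
- calibration(name): a dict with "mtx" (3x3 intrinsics, pixels), "origin" and "attitude" of the camera in the world. Camera axes: x right, y up, looking along -z (the intrinsics and any distortion apply to the point x, -y, -z); pixel columns grow to the right and rows downward; lengths in m; the calibration is good to about 2 mm. A picture is of the moment at which its call begins. calibration takes no time and is no camera call.
- ctrl.finish_job(): hands the job in, once; it reports no verdict.
The state is a dict: "clock": time; "qpos": joint angles; "qvel": joint speeds; "joint_torque": joint torques, N m; "tcp_pos": TCP position; "tool_rot": TCP orientation; "ft_force": force on the tool from outside, world axes, zero at the start; "ft_torque": the same for the moment, N m; "opening": finger opening in m.
Only numpy, scipy, OpenCV 4.12 (cv2) and the standard library are available. Lean on these libraries where they do the work, as an engineer would, in place of code of your own. Each camera call takes 0.05 s, during which the arm holds its last target.

## Working session

There is one attempt and no reset: what is moved stays moved. The work goes in short steps, Python scripts to look and compute and a shell command to move; the robot and the scene stay as the last step left them, time stands still between calls to the robot, and variables do not carry over. Pictures are saved under pics/ and viewed, and the job is handed in when it is done.

```bash
mkdir -p pics; python3 - <<'E'
from plant import *
import cv2,numpy as np
for n in("side","top"):
    p,d=capture(n); cv2.imwrite(f"pics/{n}0.png",p[:,:,::-1]); np.save(f"{n}0.npy",d); np.save(f"{n}0p.npy",p)
    print(n,calibration(n))
print(get_obs())
E
```

```text
side {'mtx': array([[395.27474247,   0.        , 285.48381157],
       [  0.        , 395.27474247, 207.85259683],
       [  0.        ,   0.        ,   1.        ]]), 'origin': array([0.56588967, 0.6931358 , 0.62953604]), 'attitude': array([ 0.01851147, -1.30925825, -2.78122833])}
top {'mtx': array([[486.94520626,   0.        , 275.7452581 ],
       [  0.        , 486.94520626, 221.87644434],
       [  0.        ,   0.        ,   1.        ]]), 'origin': array([0.46977296, 0.00736013, 1.06575081]), 'attitude': array([ 0.09020207, -0.07739878, -1.58620733])}
{'clock': 0.1, 'qpos': array([-1.53431639e+00,  3.81165202e-01,  1.29816519e+00,  3.58907454e-05,
        1.46359394e+00, -2.15352482e-01]), 'qvel': array([-1.13263089e-05, -6.71952829e-04, -1.89730692e-03, -2.07174474e-03,
        4.39500307e-04,  4.86267228e-04]), 'joint_torque': array([ 4.54912166e-03, -4.49217403e+01, -2.31653148e+01, -1.01419828e-04,
        3.70956142e-03,  1.21852599e-05]), 'tcp_pos': array([ 0.13702003, -0.53262624,  0.40416039]), 'tool_rot': array([-3.11540880e+00, -3.94360774e-01, -2.42556054e-04]), 'ft_force': array([-0.52590262,  0.59242611,  0.27272775]), 'ft_torque': array([-0.04438163,  0.01320682,  0.00109428]), 'opening': 0.08568316542140936}
```

View pics/side0.png

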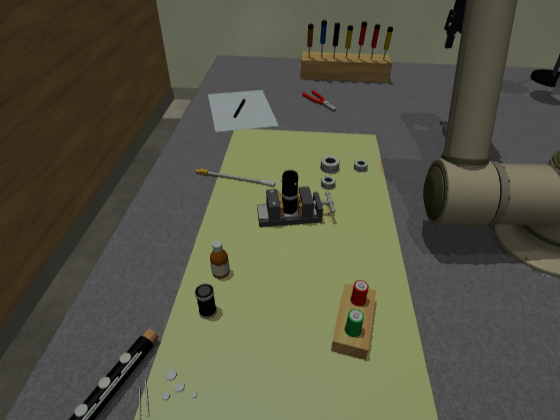

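View pics/top0.png

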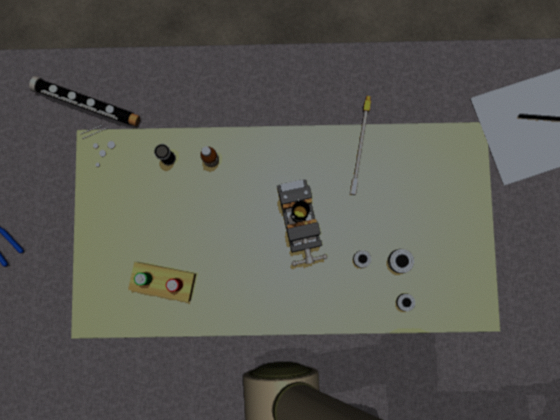

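```bash
cat > h.py <<'E'
import numpy as np,cv2
from scipy.spatial.transform import Rotation as R
from plant import get_obs,capture,calibration,ctrl
C={n:calibration(n) for n in("side","top")}
def rays(n,uv):
    c=C[n];K=c["mtx"];uv=np.atleast_2d(uv).astype(float)
    d=np.c_[(uv[:,0]-K[0,2])/K[0,0],-(uv[:,1]-K[1,2])/K[1,1],-np.ones(len(uv))]
    return c["origin"],R.from_rotvec(c["attitude"]).apply(d)   # times depth
def onz(n,uv,z):
    o,d=rays(n,uv); return o+d*((z-o[2])/d[:,2])[:,None]
def proj(n,P):
    c=C[n];K=c["mtx"];q=R.from_rotvec(c["attitude"]).inv().apply(np.atleast_2d(P)-c["origin"])
    return np.c_[K[0,0]*q[:,0]/-q[:,2]+K[0,2],-K[1,1]*q[:,1]/-q[:,2]+K[1,2]]
def cloud(n,d):
    v,u=np.indices(d.shape);o,r=rays(n,np.c_[u.ravel(),v.ravel()])
    P=o+r*d.ravel()[:,None];P[d.ravel()==0]=np.nan
    return P.reshape(*d.shape,3)
def two(uva,uvb):
    o1,d1=rays("side",uva);o2,d2=rays("top",uvb);d1=d1[0]/np.linalg.norm(d1[0]);d2=d2[0]/np.linalg.norm(d2[0])
    t=np.linalg.lstsq(np.c_[d1,-d2],o2-o1,rcond=None)[0]
    a=o1+t[0]*d1;b=o2+t[1]*d2
    return (a+b)/2,np.linalg.norm(a-b)*1000
E
python3 - <<'E'
from h import *
np.set_printoptions(precision=4,suppress=True)
for n in("side","top"):
    p=np.load(n+"0p.npy")
    for nm,(x0,x1,y0,y1) in {"side":{"blk":(320,390,270,360),"vis":(250,350,140,230),"caps":(310,380,145,195)},"top":{"blk":(120,205,255,310),"vis":(265,340,170,275),"caps":(340,425,240,320)}}[n].items():
        c=cv2.resize(p[y0:y1,x0:x1],None,fx=6,fy=6,interpolation=cv2.INTER_CUBIC)
        cv2.imwrite(f"pics/{n}_{nm}.png",c[:,:,::-1])
    P=cloud(n,np.load(n+"0.npy"))
    print(n,[ (q,P[q[1],q[0]]) for q in ([(290,175),(360,287),(355,317),(330,163),(328,181),(361,165),(300,250)] if n=="side" else [(301,211),(142,279),(173,285),(362,259),(402,261),(406,302),(300,290)])])
E
```

```text
side [((290, 175), array([ 0.5957, -0.0528,  0.1099])), ((360, 287), array([0.4533, 0.2316, 0.0738])), ((355, 317), array([0.4668, 0.2965, 0.0748])), ((330, 163), array([ 0.4935, -0.2333,  0.0314])), ((328, 181), array([ 0.4992, -0.163 ,  0.0203])), ((361, 165), array([ 0.4058, -0.2469,  0.0212])), ((300, 250), array([0.5633, 0.0796, 0.003 ]))]
top [((301, 211), array([ 0.5984, -0.038 ,  0.0657])), ((142, 279), array([0.4641, 0.2878, 0.0735])), ((173, 285), array([0.451 , 0.2249, 0.073 ])), ((362, 259), array([ 0.4986, -0.1685,  0.0184])), ((402, 261), array([ 0.4926, -0.2511,  0.0291])), ((406, 302), array([ 0.4063, -0.2573,  0.0229])), ((300, 290), array([ 0.4343, -0.035 , -0.0003]))]
```

```bash
python3 - <<'E'
import cv2,numpy as np
def pad(ims,out):
    h=max(i.shape[0] for i in ims);ims=[cv2.copyMakeBorder(i,0,h-i.shape[0],0,6,0) for i in ims]
    o=np.hstack(ims);s=min(800/o.shape[1],600/o.shape[0],1);cv2.imwrite(out,cv2.resize(o,None,fx=s,fy=s))
for n in("blk","caps","vis"):pad([cv2.imread(f"pics/{v}_{n}.png") for v in("side","top")],f"pics/z_{n}.png")
E
```

```text
(no output)
```

View pics/z_blk.png

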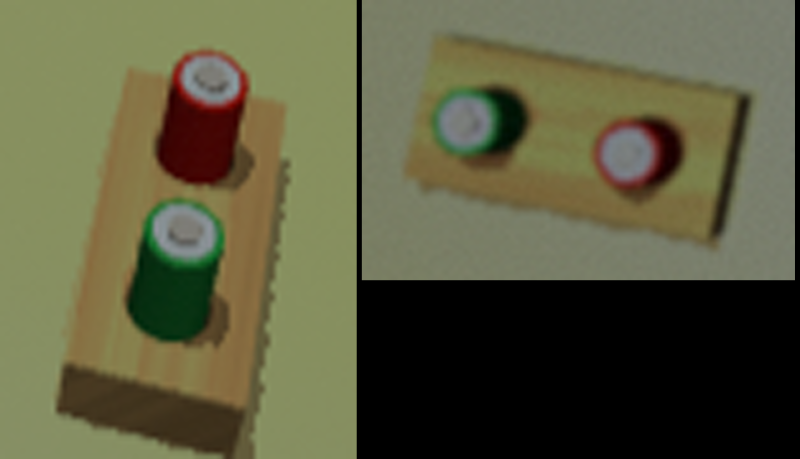

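View pics/z_caps.png

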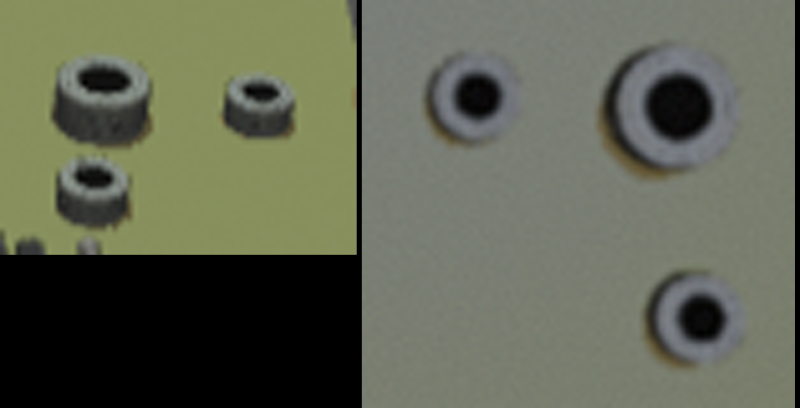

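View pics/z_vis.png

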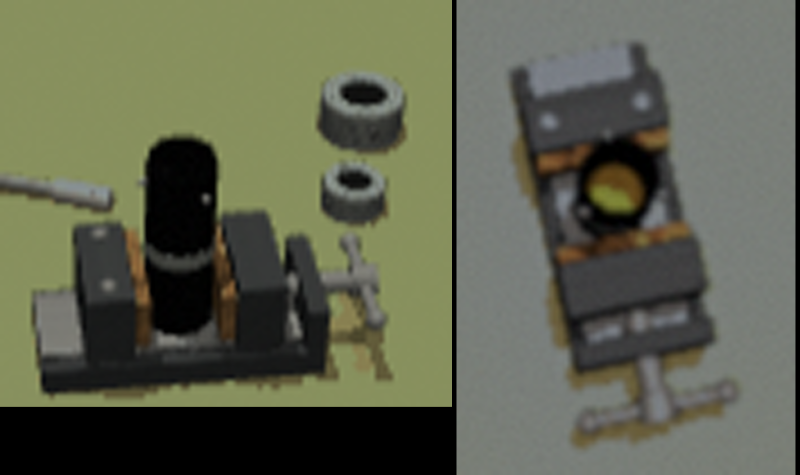

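```bash
cat > meas.py <<'E'
from h import *
from scipy.optimize import least_squares
np.set_printoptions(precision=4,suppress=True)
def circ(xy):
    f=lambda q:np.hypot(*(xy-q[:2]).T)-q[2]
    r=least_squares(f,[*xy.mean(0),.02],loss="soft_l1",f_scale=.001);return r.x,np.sqrt(np.mean(f(r.x)**2))
def blob(n,mask,near):
    cs,_=cv2.findContours(mask.astype(np.uint8),cv2.RETR_EXTERNAL,cv2.CHAIN_APPROX_NONE)
    cs=[c for c in cs if len(c)>15]
    c=min(cs,key=lambda c:np.hypot(*(c.reshape(-1,2).mean(0)-near)))
    return c.reshape(-1,2)
E
python3 - <<'E'
from meas import *
I={n:np.load(n+"0p.npy") for n in C};D={n:np.load(n+"0.npy") for n in C};P={n:cloud(n,D[n]) for n in C}
for n in C:
    for nm,c,r in[("tube",(.595,-.045),.035),("cellG",(.466,.29),.022),("cellR",(.452,.228),.022),("cap",(.494,-.245),.04),("c2",(.5,-.165),.03),("c3",(.406,-.255),.03)]:
        p=P[n];m=(np.hypot(p[...,0]-c[0],p[...,1]-c[1])<r)
        z=p[m][:,2];zt=np.percentile(z[z>.012],90) if nm!="tube" else .125
        t=m&(p[...,2]>zt-.005)&(p[...,2]<zt+.012)
        q=p[t]; 
        hull=cv2.convexHull(q[:,:2].astype(np.float32)).reshape(-1,2)
        x,e=circ(hull); print(n,nm,"z med",np.median(q[:,2]),"hull circ",x,e*1e3,len(q), proj(n,[[*x[:2],np.median(q[:,2])]]))
E
```

```text
side tube z med 0.12346510822186857 hull circ [ 0.5961 -0.0341  0.017 ] 0.5957385688141811 90 [[289.4928 174.7577]]
side cellG z med 0.07411153745210919 hull circ [0.4651 0.2922 0.0132] 0.48149229239954294 190 [[355.7915 315.1013]]
side cellR z med 0.07439188309359962 hull circ [0.4516 0.2278 0.0133] 0.5385832779635861 154 [[360.8467 285.1316]]
side cap z med 0.02979256098138161 hull circ [ 0.4938 -0.2506  0.0259] 0.9514537000736959 161 [[329.7017 160.0701]]
side c2 z med 0.021625800873944723 hull circ [ 0.5    -0.1674  0.0175] 0.49700964110522045 100 [[327.7142 179.6146]]
side c3 z med 0.022073402626112903 hull circ [ 0.4056 -0.2581  0.0186] 0.8935479100421914 85 [[360.8126 162.5611]]
top tube z med 0.12351424487550755 hull circ [ 0.5961 -0.0346  0.0171] 0.40949344164352075 76 [[300.5091 208.4231]]
top cellG z med 0.07400899771659808 hull circ [0.4661 0.2922 0.0129] 0.24822840051468975 138 [[139.8099 278.0551]]
top cellR z med 0.07451395699928398 hull circ [0.4527 0.2279 0.0127] 0.46699218513260854 133 [[171.3564 284.1721]]
top cap z med 0.028749008150982247 hull circ [ 0.4941 -0.2501  0.0249] 0.3112448079754344 406 [[401.4512 260.301 ]]
top c2 z med 0.02095235886800506 hull circ [ 0.5004 -0.1681  0.0178] 0.40643613408106516 206 [[361.9982 258.0969]]
top c3 z med 0.020413203935411017 hull circ [ 0.407  -0.2575  0.0182] 0.36982381364905015 225 [[405.7889 301.5939]]
```

```bash
cat > go.py <<'E'
import sys
from h import *
def go(x,y,tipz,psi):
    "target: tip z (TCP z - .173), psi deg of tool y"
    o=get_obs();Rc=R.from_rotvec(o["tool_rot"]);p=psi
    a=np.radians(p);yv=np.array([np.cos(a),np.sin(a),0]);z=np.array([0,0,-1.]);xv=np.cross(yv,z)
    Rt=R.from_matrix(np.c_[xv,yv,z]);s=Rc.inv().apply(np.array([x,y,tipz+.173])-o["tcp_pos"])*100
    t=(Rc.inv()*Rt).as_rotvec(degrees=True)
    print("shift cm",s.round(2),"turn deg",t.round(2),"rows",np.ceil(max(np.linalg.norm(s)/4.17,np.linalg.norm(t)/7.16)))
    print("q deg",np.degrees(o["qpos"]).round(1),"F",o["ft_force"].round(1),"M",o["ft_torque"].round(2),"open",round(o["opening"],4),"t",o["clock"],"tip",(o["tcp_pos"]+.173*Rc.apply([0,0,1])).round(4),"tiltdeg",np.degrees(Rc.apply([0,0,1])[:2]).round(2))
if __name__=="__main__": go(*map(float,sys.argv[1:5]))
E
python3 go.py .4656 .2922 .18 -11.6
```

```text
shift cm [ 52.37 -71.69   5.23] turn deg [-6.000e-02 -6.000e-02 -6.397e+01] rows 22.0
q deg [-87.9  21.8  74.4   0.   83.9 -12.3] F [-0.5  0.6  0.3] M [-0.04  0.01  0.  ] open 0.0857 t 0.1 tip [ 0.137  -0.5324  0.2312] tiltdeg [-0.    0.08]
```

```bash
python3 -m jog '[[[52.4,-71.7,5.2,0,0,-64],[52.4,-71.7,5.2,0,0,-64],[52.4,-71.7,5.2,0,0,-64],[52.4,-71.7,5.2,0,0,-64],[52.4,-71.7,5.2,0,0,-64],[52.4,-71.7,5.2,0,0,-64],[52.4,-71.7,5.2,0,0,-64],[52.4,-71.7,5.2,0,0,-64],[52.4,-71.7,5.2,0,0,-64],[52.4,-71.7,5.2,0,0,-64]]]' 8.5; python3 go.py .4656 .2922 .18 -11.6
```

```text
clock: 0.93
tcp_pos: [0.291, -0.1443, 0.3803]
tool_rot: [2.428, 1.993, 0.0]
ft_force: [1.6, 0.1, -0.2]
opening: 0.085
shift cm [46.22  8.61  2.72] turn deg [0.01 0.   0.35] rows 12.0
q deg [-47.6  -0.2 107.5   0.   72.7 -36.3] F [ 1.6  0.1 -0.2] M [0.01 0.04 0.01] open 0.085 t 0.9333 tip [ 0.291  -0.1443  0.2073] tiltdeg [ 0.01 -0.01]
```

```bash
python3 -m jog '[[[44,8,2,0,0,0],[44,8,2,0,0,0],[44,8,2,0,0,0],[44,8,2,0,0,0],[44,8,2,0,0,0],[44,8,2,0,0,0],[44,8,2,0,0,0],[44,8,2,0,0,0],[44,8,2,0,0,0],[44,8,2,0,0,0]]]'; python3 go.py .4656 .2922 .18 -11.6;python3 -m jog '[[[0,0,0,0,0,0],[0,0,0,0,0,0],[0,0,0,0,0,0]]]';python3 go.py .4656 .2922 .10 -11.6
```

```text
clock: 1.77
tcp_pos: [0.4463, 0.2424, 0.3614]
tool_rot: [-2.433, -1.987, 0.001]
ft_force: [0.7, -1.1, -0.2]
opening: 0.0849
shift cm [5.26 0.9  0.84] turn deg [-0.02  0.02  0.06] rows 2.0
q deg [15.1 19.8 85.2 -0.  75.1 26.7] F [ 0.7 -1.1 -0.2] M [-0.01 -0.03 -0.02] open 0.0849 t 1.7667 tip [0.4462 0.2424 0.1884] tiltdeg [-0.03 -0.01]
clock: 2.02
tcp_pos: [0.4459, 0.2398, 0.3613]
tool_rot: [-2.433, -1.986, 0.002]
ft_force: [0.1, 0.2, -0.5]
opening: 0.0855
shift cm [5.54 0.89 8.83] turn deg [-0.06  0.05  0.05] rows 3.0
q deg [14.9 19.6 85.4 -0.  75.  26.4] F [ 0.1  0.2 -0.5] M [-0.    0.   -0.03] open 0.0855 t 2.0167 tip [0.4457 0.2397 0.1883] tiltdeg [-0.07 -0.03]
```

```bash
python3 -m jog '[[[5.5,0.9,4,0,0,0],[5.5,0.9,4,0,0,0],[5.54,0.9,8.8,0,0,0],[5.54,0.9,8.8,0,0,0],[5.54,0.9,8.8,0,0,0],[5.54,0.9,8.8,0,0,0],[5.54,0.9,8.8,0,0,0]]]'; python3 go.py .4656 .2922 .055 -11.6
python3 - <<'E'
from h import *
p,_=capture("side");cv2.imwrite("pics/s1.png",p[:,:,::-1])
E
```

```text
clock: 2.6
tcp_pos: [0.4664, 0.2917, 0.276]
tool_rot: [2.434, 1.984, 0.005]
ft_force: [-1.7, -0.3, 0.9]
opening: 0.085
shift cm [ 0.02 -0.11  4.8 ] turn deg [ 0.16 -0.09 -0.04] rows 2.0
q deg [19.7 29.1 85.5 -0.  65.3 31.3] F [-1.7 -0.3  0.9] M [ 0.02  0.03 -0.01] open 0.085 t 2.6 tip [0.467  0.2919 0.103 ] tiltdeg [0.17 0.06]
```

View pics/s1.png

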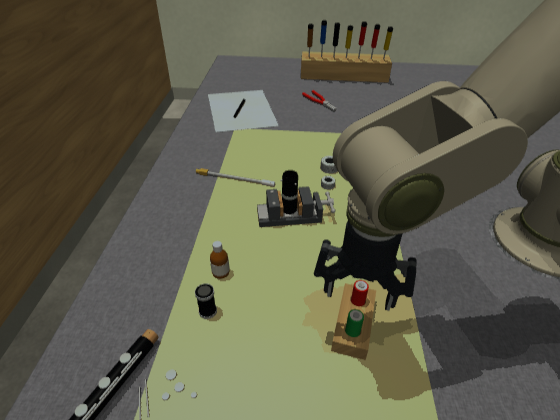

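```bash
python3 - <<'E'
from h import *
P=np.array([.467,.292,.103]);v=np.array([np.cos(np.radians(-11.6)),np.sin(np.radians(-11.6)),0])
print(proj("side",[P,P+.045*v,P-.045*v,P+[0,0,.01]+.045*v]))
E
```

```text
[[356.96095626 304.27376258]
 [329.58692661 297.97758912]
 [385.08977461 310.7435415 ]
 [330.13426195 294.13489646]]
```

```bash
python3 - <<'E'
import cv2
p=cv2.imread("pics/s1.png")[220:360,290:440];cv2.imwrite("pics/s1z.png",cv2.resize(p,None,fx=4,fy=4,interpolation=cv2.INTER_CUBIC))
E
```

```text
(no output)
```

View pics/s1z.png

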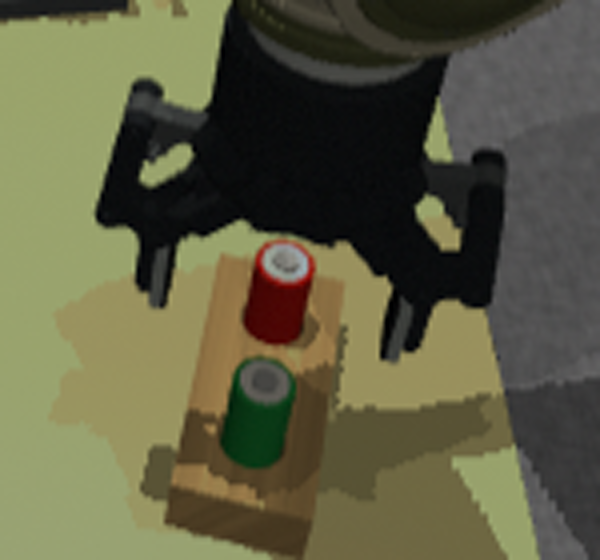

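```bash
python3 -m jog '[[[0,-0.05,2.5,0,0,0],[0.02,-0.05,5,0,0,0],[0.02,-0.05,5,0,0,0],[0.02,-0.05,5,0,0,0],[0.02,-0.05,5,0,0,0]]]'; python3 go.py .4656 .2922 .052 -11.6
```

```text
clock: 3.07
tcp_pos: [0.4661, 0.2928, 0.2256]
tool_rot: [2.434, 1.985, 0.004]
ft_force: [0.5, -0.9, 0.3]
opening: 0.0852
shift cm [-0.07 -0.04  0.06] turn deg [ 0.13 -0.08  0.01] rows 1.0
q deg [19.8 33.  88.5  0.  58.4 31.4] F [ 0.5 -0.9  0.3] M [ 0.03 -0.02 -0.  ] open 0.0852 t 3.0667 tip [0.4665 0.2929 0.0526] tiltdeg [0.15 0.05]
```

Close.

```bash
python3 -m jog '[[[-0.05,-0.05,0,0.1,-0.1,0],[-0.05,-0.05,0,0.1,-0.1,0],[-0.05,-0.05,0,0.1,-0.1,0],[-0.05,-0.05,0,0.1,-0.1,0],[-0.05,-0.05,0,0.1,-0.1,0],[-0.05,-0.05,0,0.1,-0.1,0],[-0.05,-0.05,0,0.1,-0.1,0],[-0.05,-0.05,0,0.1,-0.1,0],[-0.05,-0.05,0,0.1,-0.1,0],[-0.05,-0.05,0,0.1,-0.1,0]]]' 2.2; python3 go.py .4656 .2922 .10 -11.6;python3 -m jog '[[[0,0,-0.5,0,0,0],[0,0,-1.5,0,0,0],[0,0,-3,0,0,0],[0,0,-5,0,0,0],[0,0,-8,0,0,0],[0,0,-11,0,0,0],[0,0,-13,0,0,0],[0,0,-13,0,0,0],[0,0,-13,0,0,0]]]';  python3 go.py .5961 -.0343 .20 -11.6
python3 - <<'E'
from h import *
for n in C:
    p,d=capture(n);cv2.imwrite(f"pics/{n}2.png",p[:,:,::-1]);np.save(n+"2.npy",d);np.save(n+"2p.npy",p)
E
```

```text
clock: 3.9
tcp_pos: [0.4652, 0.2924, 0.2243]
tool_rot: [2.434, 1.986, -0.002]
ft_force: [-1.0, -0.5, 5.8]
opening: 0.0243
shift cm [-0.02  0.04 -4.87] turn deg [-0.05  0.07  0.03] rows 2.0
q deg [19.8 33.  88.7 -0.  58.4 31.4] F [-1.  -0.5  5.8] M [-0.11  0.16  0.03] open 0.0243 t 3.9 tip [0.465  0.2923 0.0513] tiltdeg [-0.06 -0.06]
clock: 4.65
tcp_pos: [0.4651, 0.2925, 0.3549]
tool_rot: [2.434, 1.986, -0.001]
ft_force: [0.0, 0.3, -1.0]
opening: 0.0247
shift cm [-29.39  19.39  -1.79] turn deg [0.   0.04 0.03] rows 9.0
q deg [19.8 24.1 79.3 -0.  76.6 31.4] F [ 0.   0.3 -1. ] M [-0.01  0.03 -0.  ] open 0.0247 t 4.65 tip [0.465  0.2924 0.1819] tiltdeg [-0.   -0.04]
```

View pics/side2.png

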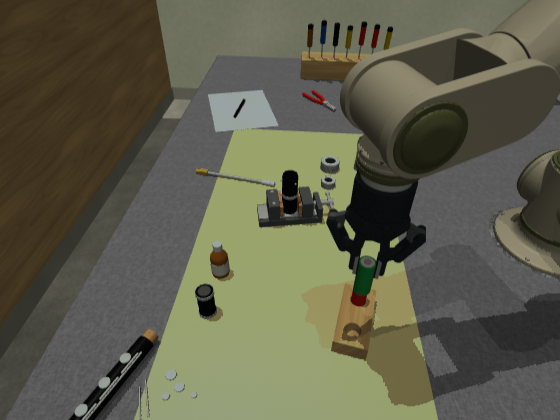

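```bash
python3 - <<'E'
from meas import *
for n in C:
    p=np.load(n+"2p.npy").astype(int);P=cloud(n,np.load(n+"2.npy"))
    m=(p[...,1]>1.6*p[...,0])&(p[...,1]>1.6*p[...,2])&(p[...,1]>35)
    q=P[m];q=q[(abs(q[:,0]-.465)<.05)&(abs(q[:,1]-.2925)<.05)]
    print(n,len(q),q[:,2].min(),q[:,2].max(),q.mean(0))
    for a,b in((.14,.155),(.155,.17),(.17,.185),(.185,.2)):
        s=q[(q[:,2]>a)&(q[:,2]<b)]
        if len(s)>8: print(a,s[:,:2].min(0),s[:,:2].max(0),s[:,:2].mean(0))
im=cv2.imread("pics/side2.png")[190:320,310:440];cv2.imwrite("pics/s2z.png",cv2.resize(im,None,fx=4.5,fy=4.5,interpolation=cv2.INTER_CUBIC))
E
```

```text
side 481 0.14390311751479706 0.205681730976724 [0.4679 0.3022 0.177 ]
0.14 [0.4547 0.2942] [0.4783 0.3058] [0.4681 0.3025]
0.155 [0.4542 0.2909] [0.4787 0.3063] [0.4684 0.3022]
0.17 [0.4546 0.2959] [0.4785 0.3068] [0.4677 0.3026]
0.185 [0.4551 0.2952] [0.4782 0.3068] [0.4679 0.3029]
top 16 0.19993460398056195 0.20504281712634975 [0.4638 0.2825 0.2029]
```

View pics/s2z.png

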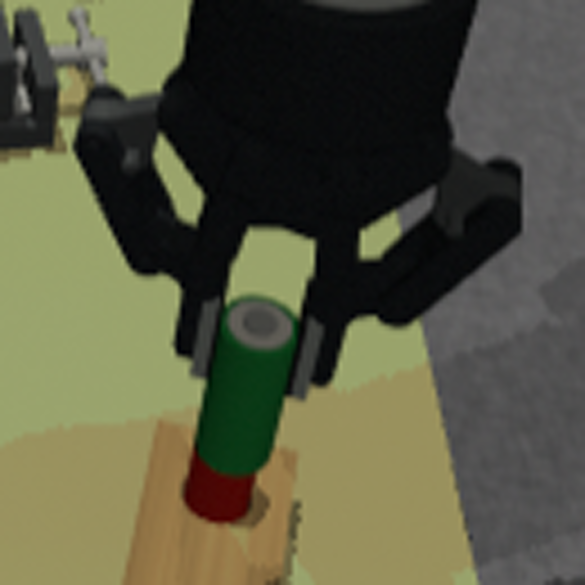

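```bash
python3 -m jog '[[[0,0,-3,0,0,0],[-3,2,-3.3,0,0,0],[-7,4.6,-3.3,0,0,0],[-11,7.2,-3.3,0,0,0],[-15,9.8,-3.3,0,0,0],[-19,12.4,-3.3,0,0,0],[-23,15,-3.3,0,0,0],[-26.5,17.5,-3.3,0,0,0],[-28.5,18.8,-3.3,0,0,0],[-29.4,19.4,-3.3,0,0,0]]]'; python3 -m jog '[[[0,0,0,0,0,0],[0,0,0,0,0,0],[0,0,0,0,0,0],[0,0,0,0,0,0],[0,0,0,0,0,0]]]';python3 go.py .5961 -.0343 .20 -11.6
python3 - <<'E'
from meas import *
for n in C:
    p,d=capture(n);cv2.imwrite(f"pics/{n}3.png",p[:,:,::-1]);np.save(n+"3.npy",d);np.save(n+"3p.npy",p)
    p=p.astype(int);P=cloud(n,d)
    m=(p[...,1]>1.6*p[...,0])&(p[...,1]>1.6*p[...,2])&(p[...,1]>30)
    q=P[m];q=q[(abs(q[:,0]-.596)<.05)&(abs(q[:,1]+.034)<.05)]
    print(n,len(q),q[:,2].min(),q[:,2].max(),q.mean(0))
    for a in(.15,.16,.17,.18,.19,.20,.21,.22,.23):
        s=q[(q[:,2]>a)&(q[:,2]<a+.01)]
        if len(s)>8: print(a,s[:,:2].min(0),s[:,:2].max(0),s[:,:2].mean(0))
im=cv2.imread("pics/side3.png")[80:230,220:370];cv2.imwrite("pics/s3z.png",cv2.resize(im,None,fx=4,fy=4,interpolation=cv2.INTER_CUBIC))
E
```

```text
clock: 5.58
tcp_pos: [0.5975, -0.0382, 0.385]
tool_rot: [-2.435, -1.982, 0.007]
ft_force: [-0.5, -0.0, -1.8]
opening: 0.0246
clock: 6.0
tcp_pos: [0.5962, -0.0332, 0.3868]
tool_rot: [-2.432, -1.988, 0.004]
ft_force: [-0.7, 0.7, -1.2]
opening: 0.0247
shift cm [-0.11  0.02  1.38] turn deg [-0.13  0.09  0.12] rows 1.0
q deg [-14.5  27.3  68.2  -0.1  84.6  -3. ] F [-0.7  0.7 -1.2] M [0.04 0.04 0.02] open 0.0247 t 6.0 tip [ 0.5958 -0.0334  0.2138] tiltdeg [-0.14 -0.07]
side 290 0.17473688810251709 0.23712462028269737 [ 0.5964 -0.023   0.2065]
0.17 [ 0.5853 -0.0287] [ 0.6066 -0.0187] [ 0.5963 -0.0231]
0.18 [ 0.5853 -0.0276] [ 0.6066 -0.0188] [ 0.5959 -0.0228]
0.19 [ 0.5836 -0.0317] [ 0.607  -0.0185] [ 0.5952 -0.0235]
0.2 [ 0.584  -0.0299] [ 0.6071 -0.0194] [ 0.5955 -0.0233]
0.21 [ 0.5843 -0.0283] [ 0.6073 -0.0178] [ 0.5968 -0.0222]
0.22 [ 0.5868 -0.0284] [ 0.6075 -0.0171] [ 0.5976 -0.0227]
0.23 [ 0.5869 -0.0356] [ 0.6082 -0.0192] [ 0.5978 -0.0233]Traceback (most recent call last):
  File "<stdin>", line 7, in <module>
    return umr_minimum(a, axis, None, out, keepdims, initial, where)
ValueError: zero-size array to reduction operation minimum which has no identity
```

```bash
python3 - <<'E'
from meas import *
P=cloud("side",np.load("side3.npy"))
q=P[(abs(P[...,0]-.596)<.03)&(abs(P[...,1]+.034)<.03)]
for a in(.085,.095,.105,.112):
    s=q[(q[:,2]>a)&(q[:,2]<a+.007)]
    f=lambda c:np.hypot(s[:,0]-c[0],s[:,1]-c[1])-.018
    r=least_squares(f,[.596,-.034],loss="soft_l1",f_scale=.001);print(a,len(s),r.x,np.std(f(r.x)))
for a in(.175,.185,.195):
    s=q[(q[:,2]>a)&(q[:,2]<a+.01)]
    f=lambda c:np.hypot(s[:,0]-c[0],s[:,1]-c[1])-.01325
    r=least_squares(f,[.596,-.034],loss="soft_l1",f_scale=.001);print(a,len(s),r.x,np.std(f(r.x)))
print(get_obs()["tcp_pos"])
im=cv2.imread("pics/side3.png")[80:230,220:370];cv2.imwrite("pics/s3z.png",cv2.resize(im,None,fx=4,fy=4,interpolation=cv2.INTER_CUBIC))
p,d=capture("top");cv2.imwrite("pics/top3.png",p[:,:,::-1])
E
```

```text
0.085 40 [ 0.5955 -0.0353] 0.0010464120206136861
0.095 43 [ 0.5956 -0.0355] 0.0012139580093089408
0.105 58 [ 0.595  -0.0345] 0.0016067756691882545
0.112 73 [ 0.5959 -0.0343] 0.001217856943523679
0.175 47 [ 0.5964 -0.0344] 0.0008575414336084719
0.185 51 [ 0.5962 -0.0342] 0.0009362779454466295
0.195 49 [ 0.5961 -0.034 ] 0.0010587560872521648
[ 0.5963 -0.0334  0.387 ]
```

View pics/s3z.png

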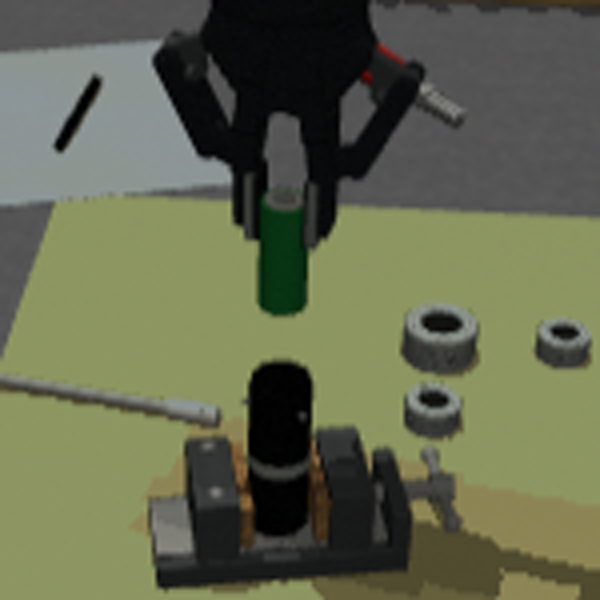

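```bash
python3 -m jog '[[[-0.05,-0.05,1.5,-0.1,0.1,0],[-0.05,-0.05,3.5,-0.1,0.1,0],[-0.05,-0.05,4.5,-0.1,0.1,0],[-0.05,-0.05,5.2,-0.1,0.1,0],[-0.05,-0.05,5.6,-0.1,0.1,0],[-0.05,-0.05,6,-0.1,0.1,0],[-0.05,-0.05,6,-0.1,0.1,0]]]'; python3 go.py .5961 -.0343 .1325 -11.6
```

```text
clock: 6.73
tcp_pos: [0.5958, -0.0348, 0.3267]
tool_rot: [-2.434, -1.986, 0.0]
ft_force: [-1.0, -0.2, -1.3]
opening: 0.0245
shift cm [0.05 0.02 2.12] turn deg [-0.01 -0.    0.03] rows 1.0
q deg [-14.7  30.1  73.8  -0.   76.2  -3.1] F [-1.  -0.2 -1.3] M [ 0.05 -0.02 -0.01] open 0.0245 t 6.7333 tip [ 0.5958 -0.0347  0.1537] tiltdeg [-0.01  0.  ]
```

```bash
python3 -m jog '[[[0.03,0,0.6,0,0,0],[0.03,0,1.2,0,0,0],[0.03,0,1.7,0,0,0],[0.03,0,2.1,0,0,0],[0.03,0,2.1,0,0,0],[0.03,0,2.1,0,0,0]]]'; python3 go.py .5961 -.0343 .1325 -11.6
python3 - <<'E'
from h import *
p,_=capture("side");cv2.imwrite("pics/s4z.png",cv2.resize(p[80:230,220:370,::-1],None,fx=4,fy=4,interpolation=cv2.INTER_CUBIC))
E
```

```text
clock: 7.23
tcp_pos: [0.5958, -0.0345, 0.3057]
tool_rot: [-2.434, -1.986, 0.0]
ft_force: [-0.2, 0.0, -0.8]
opening: 0.0244
shift cm [0.03 0.02 0.02] turn deg [-0.03 -0.    0.02] rows 1.0
q deg [-14.7  31.3  75.4  -0.   73.3  -3.1] F [-0.2  0.  -0.8] M [ 0.04  0.06 -0.02] open 0.0244 t 7.2333 tip [ 0.5958 -0.0345  0.1327] tiltdeg [-0.03  0.01]
```

View pics/s4z.png

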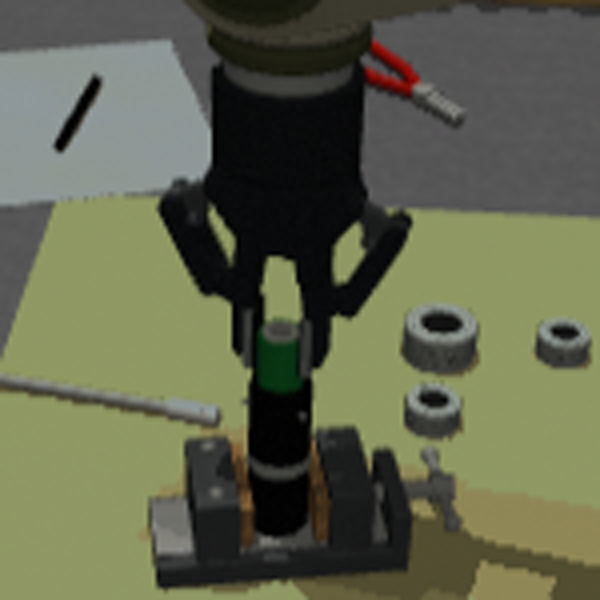

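The green cell stands about half in the tube with no side force, so I'll release it.

```bash
python3 -m jog '[[[0,0,0,0,0,0],[0,0,0,0,0,0],[0,0,0,0,0,0],[0,0,0,0,0,0],[0,0,-1,0,0,0],[0,0,-4,0,0,0],[0,0,-8,0,0,0],[0,0,-8,0,0,0],[0,0,-8,0,0,0]]]' 6; python3 go.py .494 -.2503 .10 45
python3 - <<'E'
from h import *
p,_=capture("side");cv2.imwrite("pics/s5z.png",cv2.resize(p[80:230,220:370,::-1],None,fx=4,fy=4,interpolation=cv2.INTER_CUBIC))
E
```

```text
clock: 8.03
tcp_pos: [0.5957, -0.0344, 0.389]
tool_rot: [2.43, 1.983, 0.005]
ft_force: [0.8, 0.1, -1.3]
opening: 0.0599
shift cm [-23.19  -5.7   11.57] turn deg [  0.29   0.18 -56.57] rows 8.0
q deg [-14.7  27.1  68.2   0.   84.3  -3.1] F [ 0.8  0.1 -1.3] M [-0.05  0.05 -0.06] open 0.0599 t 8.0333 tip [ 0.5966 -0.0347  0.216 ] tiltdeg [ 0.32 -0.08]
```

View pics/s5z.png

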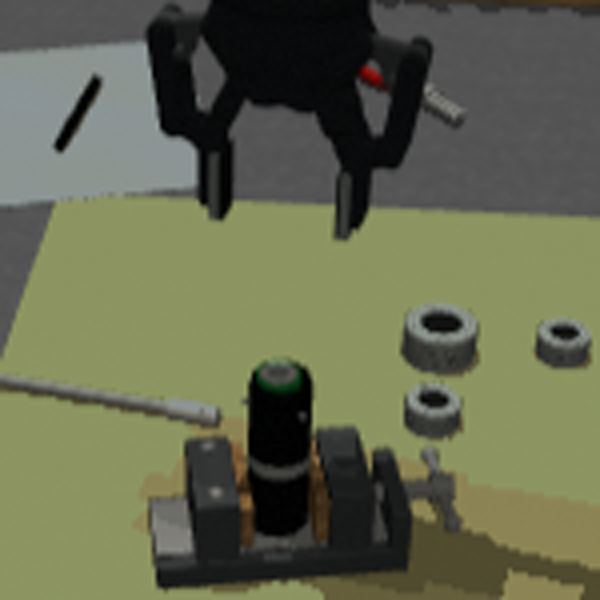

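```bash
python3 go.py .494 -.2503 .09 -45
```

```text
shift cm [-23.19  -5.64  12.39] turn deg [ 1.100e-01 -2.000e-02  3.343e+01] rows 7.0
q deg [-14.7  27.2  68.4  -0.   84.3  -3.1] F [ 0.7 -1.2 -0.3] M [-0.02 -0.02  0.04] open 0.0601 t 8.0833 tip [ 0.5959 -0.0345  0.214 ] tiltdeg [ 0.1  -0.03]
```

```bash
python3 -m jog '[[[-4,-1,0,0,0,5],[-8,-2,0,0,0,12],[-12,-3,1,0,0,19],[-15.5,-3.8,4,0,0,26],[-19,-4.6,7,0,0,33.4],[-23.2,-5.6,10,0,0,33.4],[-23.2,-5.6,12.4,0,0,33.4],[-23.2,-5.6,12.4,0,0,33.4],[-23.2,-5.6,12.4,0,0,33.4],[-23.2,-5.6,12.4,0,0,33.4]]]' 8.5;python3 go.py .494 -.2503 .004 -45
python3 - <<'E'
from h import *
p,_=capture("side");cv2.imwrite("pics/s6z.png",cv2.resize(p[80:230,270:420,::-1],None,fx=4,fy=4,interpolation=cv2.INTER_CUBIC))
E
```

```text
clock: 8.92
tcp_pos: [0.4949, -0.25, 0.2626]
tool_rot: [2.902, 1.204, 0.001]
ft_force: [-0.3, -0.0, 0.5]
opening: 0.085
shift cm [-0.08 -0.05  8.56] turn deg [ 0.02 -0.02  0.05] rows 3.0
q deg [-39.   30.4  85.6   0.   63.9   5.9] F [-0.3 -0.   0.5] M [-0.01  0.02  0.02] open 0.085 t 8.9167 tip [ 0.495  -0.25    0.0896] tiltdeg [ 0.02 -0.  ]
```

View pics/s6z.png

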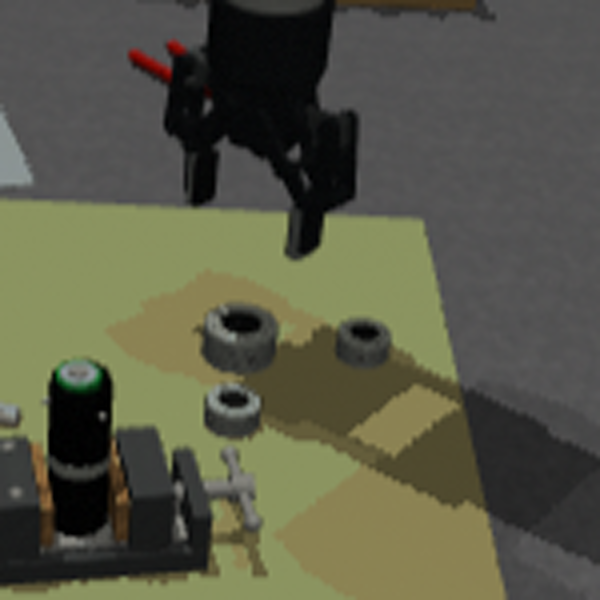

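```bash
python3 -m jog '[[[-0.05,-0.03,3,0,0,0],[-0.05,-0.03,6,0,0,0],[-0.05,-0.03,7.5,0,0,0],[-0.05,-0.03,8.3,0,0,0],[-0.05,-0.03,8.3,0,0,0],[-0.05,-0.03,8.3,0,0,0]]]';python3 go.py .494 -.2503 .006 -45; python3 -m jog '[[[0,0,0,0,0,0],[0,0,0,0,0,0],[0,0,0,0,0,0],[0,0,0,0,0,0],[0,0,0,0,0,0],[0,0,0,0,0,0],[0,0,0,0,0,0],[0,0,0,0,0,0]]]' 4.6;python3 go.py .494 -.2503 .006 -45
```

```text
clock: 9.47
tcp_pos: [0.4945, -0.2504, 0.1802]
tool_rot: [2.9, 1.204, 0.002]
ft_force: [0.4, -0.3, -0.4]
opening: 0.0852
shift cm [-0.03 -0.04  0.12] turn deg [ 0.12 -0.02  0.09] rows 1.0
q deg [-39.1  37.1  90.    0.   52.7   5.8] F [ 0.4 -0.3 -0.4] M [-0.03 -0.02  0.  ] open 0.0852 t 9.4667 tip [ 0.4948 -0.2506  0.0072] tiltdeg [ 0.09 -0.07]
clock: 10.13
tcp_pos: [0.494, -0.2508, 0.1805]
tool_rot: [2.9, 1.202, 0.002]
ft_force: [-0.9, 1.3, 9.5]
opening: 0.0505
shift cm [ 0.03 -0.03  0.15] turn deg [ 0.13 -0.02  0.03] rows 1.0
q deg [-39.2  37.1  90.1   0.   52.7   5.8] F [-0.9  1.3  9.5] M [0.33 0.23 0.04] open 0.0505 t 10.1333 tip [ 0.4943 -0.251   0.0075] tiltdeg [ 0.1  -0.08]
```

```bash
python3 -m jog '[[[0,0,-0.5,0,0,0],[0,0,-2,0,0,0],[0,0,-5,0,0,0],[0,0,-9,0,0,0],[0,0,-13,0,0,0],[0,0,-16,0,0,0],[0,0,-18,0,0,0],[0,0,-18,0,0,0],[0,0,-18,0,0,0]]]';python3 go.py .596 -.0344 .185 -45
```

```text
clock: 10.88
tcp_pos: [0.4936, -0.2505, 0.3597]
tool_rot: [2.901, 1.202, 0.001]
ft_force: [0.3, 0.4, -2.6]
opening: 0.0507
shift cm [22.53 -8.03  0.16] turn deg [ 0.1  -0.01  0.03] rows 6.0
q deg [-39.2  24.2  78.2  -0.   77.5   5.8] F [ 0.3  0.4 -2.6] M [-0.    0.01  0.  ] open 0.0507 t 10.8833 tip [ 0.4938 -0.2507  0.1867] tiltdeg [ 0.08 -0.07]
```

```bash
python3 -m jog '[[[2.5,-0.9,0,0,0,0],[6,-2.2,0,0,0,0],[10,-3.6,0,0,0,0],[14,-5,0,0,0,0],[18,-6.4,0,0,0,0],[21,-7.5,0,0,0,0],[22.5,-8,0,0.1,0,0],[22.5,-8,0,0.1,0,0],[22.5,-8,0,0.1,0,0],[22.5,-8,0,0.1,0,0]]]';python3 go.py .596 -.0344 .185 -45
python3 - <<'E'
from meas import *
for n in C:
    p,d=capture(n);cv2.imwrite(f"pics/{n}7.png",p[:,:,::-1]);np.save(n+"7.npy",d);np.save(n+"7p.npy",p)
P=cloud("side",np.load("side7.npy"));I=np.load("side7p.npy")
q=P[(abs(P[...,0]-.596)<.045)&(abs(P[...,1]+.034)<.045)&(I.max(-1)>50)]
for a in(.172,.178,.184,.190,.196):
    s=q[(q[:,2]>a)&(q[:,2]<a+.006)&(q[:,1]>-.03)]
    if len(s)<10: print(a,len(s));continue
    f=lambda c:np.hypot(s[:,0]-c[0],s[:,1]-c[1])-.026
    r=least_squares(f,[.596,-.034],loss="soft_l1",f_scale=.001);print(a,len(s),r.x,np.std(f(r.x)))
im=cv2.imread("pics/side7.png")[80:230,220:370];cv2.imwrite("pics/s7z.png",cv2.resize(im,None,fx=4,fy=4,interpolation=cv2.INTER_CUBIC))
E
```

```text
clock: 11.72
tcp_pos: [0.596, -0.0358, 0.3578]
tool_rot: [-2.9, -1.201, 0.004]
ft_force: [-0.1, -1.7, -1.2]
opening: 0.0502
shift cm [ 0.1  -0.1  -0.02] turn deg [-0.2   0.08 -0.01] rows 1.0
q deg [-14.8  28.6  71.    0.   80.6  30.2] F [-0.1 -1.7 -1.2] M [-0.06  0.02  0.01] open 0.0502 t 11.7167 tip [ 0.5954 -0.0355  0.1848] tiltdeg [-0.2   0.08]
0.172 0
0.178 43 [ 0.595  -0.0372] 0.0009693807712858493
0.184 22 [ 0.5953 -0.0374] 0.0009317708044677768
0.19 20 [ 0.595 -0.037] 0.0013435287641653901
0.196 36 [ 0.5955 -0.0371] 0.0009934975046717194
```

View pics/s7z.png

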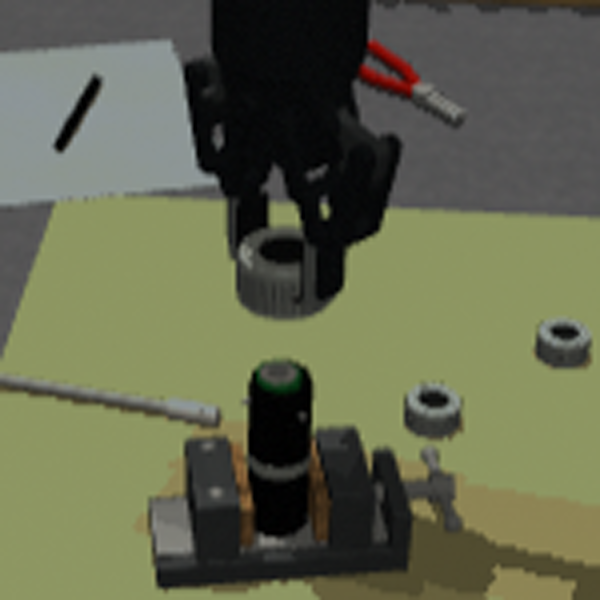

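```bash
python3 -m jog '[[[0.1,-0.1,0,-0.15,0.05,0],[0.1,-0.1,0,-0.15,0.05,0],[0.1,-0.1,0,-0.15,0.05,0],[0.1,-0.1,0,-0.15,0.05,0],[0.1,-0.1,0,-0.15,0.05,0]]]';python3 go.py .596 -.0345 .142 -45
```

```text
clock: 12.23
tcp_pos: [0.5962, -0.0337, 0.359]
tool_rot: [2.902, 1.202, 0.002]
ft_force: [-0.6, 0.2, -0.5]
opening: 0.0505
shift cm [-0.07  0.04  4.4 ] turn deg [ 0.05 -0.05  0.01] rows 2.0
q deg [-14.6  28.5  70.9   0.   80.5  30.4] F [-0.6  0.2 -0.5] M [ 0.01 -0.01  0.03] open 0.0505 t 12.2333 tip [ 0.5964 -0.0337  0.186 ] tiltdeg [ 0.07 -0.  ]
```

```bash
python3 -m jog '[[[-0.05,0.03,1.5,0,0,0],[-0.05,0.03,3,0,0,0],[-0.05,0.03,4.2,0,0,0],[-0.05,0.03,4.6,0,0,0],[-0.05,0.03,4.6,0,0,0],[-0.05,0.03,4.6,0,0,0],[-0.05,0.03,4.6,0,0,0]]]';python3 go.py .596 -.0345 .1185 -45
python3 - <<'E'
from meas import *
for n in C:
    p,d=capture(n);np.save(n+"8.npy",d);np.save(n+"8p.npy",p)
    if n=="side": cv2.imwrite("pics/s8z.png",cv2.resize(p[80:230,220:370,::-1],None,fx=4,fy=4,interpolation=cv2.INTER_CUBIC))
P=cloud("side",np.load("side8.npy"));I=np.load("side8p.npy")
q=P[(abs(P[...,0]-.596)<.045)&(abs(P[...,1]+.034)<.045)]
for a,rr,dk in((.095,.018,0),(.105,.018,0),(.115,.018,0),(.136,.026,50),(.142,.026,50),(.148,.026,50)):
    s=q[(q[:,2]>a)&(q[:,2]<a+.006)&(q[:,1]>-.03)]
    f=lambda c:np.hypot(s[:,0]-c[0],s[:,1]-c[1])-rr
    r=least_squares(f,[.596,-.034],loss="soft_l1",f_scale=.001);print(a,len(s),r.x,np.std(f(r.x)))
E
python3 go.py .596 -.0345 .1185 -45
```

```text
clock: 12.82
tcp_pos: [0.5963, -0.0342, 0.3138]
tool_rot: [2.901, 1.202, 0.004]
ft_force: [-0.4, -0.3, -1.6]
opening: 0.0502
shift cm [-0.05 -0.    2.23] turn deg [ 0.13 -0.1   0.03] rows 1.0
q deg [-14.6  30.8  74.8   0.   74.3  30.3] F [-0.4 -0.3 -1.6] M [ 0.01 -0.   -0.01] open 0.0502 t 12.8167 tip [ 0.5968 -0.0342  0.1408] tiltdeg [ 0.16 -0.02]
0.095 32 [ 0.5953 -0.0354] 0.0010316788409197527
0.105 31 [ 0.5956 -0.0356] 0.0013590803969156524
0.115 33 [ 0.5957 -0.0358] 0.0011155564201493031
0.136 43 [ 0.5963 -0.036 ] 0.0009476708489272083
0.142 42 [ 0.5959 -0.0352] 0.0018138421151438209
0.148 47 [ 0.5924 -0.0337] 0.003027583542649008
shift cm [-0.05  0.    2.23] turn deg [ 0.13 -0.09  0.03] rows 1.0
q deg [-14.6  30.8  74.8   0.   74.2  30.3] F [ 0.3 -0.9 -1.7] M [-0.05  0.03  0.02] open 0.0501 t 12.9167 tip [ 0.5967 -0.0342  0.1408] tiltdeg [ 0.16 -0.02]
```

View pics/s8z.png

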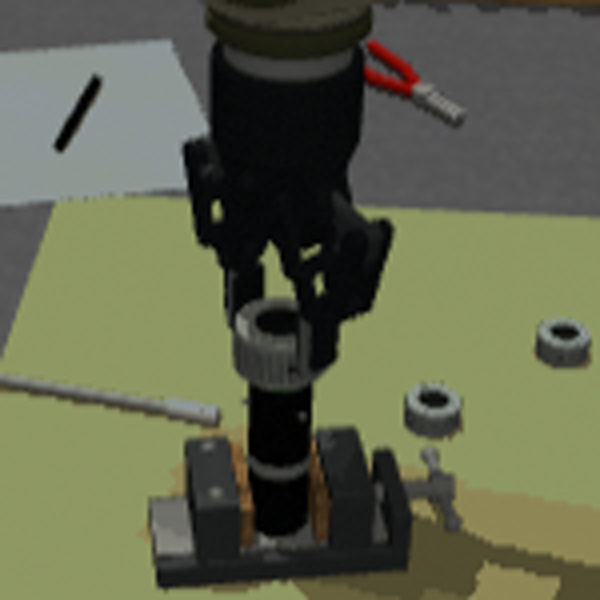

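```bash
python3 -m jog '[[[-0.02,-0.02,0.5,0.1,-0.1,0],[-0.02,-0.02,0.9,0.1,-0.1,0],[-0.02,-0.02,1.2,0.1,-0.1,0],[-0.02,-0.02,1.2,0.1,-0.1,0],[-0.02,-0.02,1.2,0.1,-0.1,0]]]';python3 go.py .596 -.0345 .1185 -45
```

```text
clock: 13.33
tcp_pos: [0.5959, -0.0341, 0.3007]
tool_rot: [-2.901, -1.203, 0.002]
ft_force: [0.1, 0.5, -1.9]
opening: 0.0505
shift cm [-0.02  0.03  0.92] turn deg [-0.08  0.06  0.03] rows 1.0
q deg [-14.6  31.6  75.8  -0.   72.8  30.3] F [ 0.1  0.5 -1.9] M [-0.01 -0.01 -0.03] open 0.0505 t 13.3333 tip [ 0.5956 -0.0341  0.1277] tiltdeg [-0.1   0.01]
```

```bash
python3 -m jog '[[[-0.01,0.02,0.2,0,0,0],[-0.01,0.02,0.4,0,0,0],[-0.01,0.02,0.6,0,0,0],[-0.01,0.02,0.6,0,0,0],[-0.01,0.02,0.6,0,0,0]]]';python3 go.py .596 -.0345 .1185 -45
```

```text
clock: 13.75
tcp_pos: [0.596, -0.0343, 0.2948]
tool_rot: [-2.902, -1.203, 0.002]
ft_force: [0.5, -0.8, -0.5]
opening: 0.0504
shift cm [-0.01  0.01  0.33] turn deg [-0.06  0.06  0.03] rows 1.0
q deg [-14.6  31.9  76.2  -0.   72.   30.3] F [ 0.5 -0.8 -0.5] M [ 0.03  0.05 -0.04] open 0.0504 t 13.75 tip [ 0.5957 -0.0343  0.1218] tiltdeg [-0.09  0.  ]
```

```bash
python3 -m jog '[[[0,0,0.15,0,0,0],[0,0,0.3,0,0,0],[0,0,0.3,0,0,0],[0,0,0.3,0,0,0]]]';python3 go.py .596 -.0345 .1185 -45;  python3 -m jog '[[[0,0,0.05,0,0,0],[0,0,0.1,0,0,0],[0,0,0.1,0,0,0]]]';python3 go.py .596 -.0345 .1185 -45
```

```text
clock: 14.08
tcp_pos: [0.596, -0.0343, 0.2918]
tool_rot: [-2.902, -1.203, 0.002]
ft_force: [-0.2, 0.7, -0.9]
opening: 0.05
shift cm [-0.01  0.01  0.03] turn deg [-0.06  0.06  0.03] rows 1.0
q deg [-14.6  32.1  76.4  -0.   71.6  30.3] F [-0.2  0.7 -0.9] M [ 0.03 -0.   -0.03] open 0.05 t 14.0833 tip [ 0.5957 -0.0343  0.1188] tiltdeg [-0.08  0.  ]
clock: 14.33
tcp_pos: [0.596, -0.0343, 0.2913]
tool_rot: [-2.902, -1.203, 0.001]
ft_force: [-1.0, -0.2, 2.7]
opening: 0.0506
shift cm [-0.01  0.01 -0.02] turn deg [-0.02  0.03  0.03] rows 1.0
q deg [-14.6  32.1  76.5  -0.   71.4  30.3] F [-1.  -0.2  2.7] M [ 0.08  0.17 -0.03] open 0.0506 t 14.3333 tip [ 0.5959 -0.0343  0.1183] tiltdeg [-0.04 -0.01]
```

```bash
cat > st.py <<'E'
from h import *
o=get_obs();r=R.from_rotvec(o["tool_rot"]);y=r.apply([0,1,0])
print("z",(o["tcp_pos"][2]-.173).round(4),"xy",o["tcp_pos"][:2].round(4),"psi",np.degrees(np.arctan2(y[1],y[0])).round(1),"F",o["ft_force"].round(1),"M",o["ft_torque"].round(2),"tilt",np.degrees(r.apply([0,0,1])[:2]).round(2),"op",round(o["opening"],4),"q6",np.degrees(o["qpos"][5]).round(1),"t",round(o["clock"],2))
E
python3 -m jog '[[[0,0,0.05,0,0,0],[0,0,0.1,0,0,0],[0,0,0.1,0,0,0]]]' >/dev/null;python3 st.py;python3 -m jog '[[[0,0,0,0,0,-2],[0,0,0,0,0,-4],[0,0,0,0,0,-6],[0,0,0,0,0,-8]]]'>/dev/null;python3 st.py
```

```text
z 0.1181 xy [ 0.5959 -0.0343] psi -45.0 F [-2.9  0.2  7.8] M [ 0.12  0.47 -0.03] tilt [ 0.01 -0.02] op 0.0506 q6 30.3 t 14.58
z 0.1181 xy [ 0.5962 -0.0343] psi -36.9 F [-0.2  0.3  6.5] M [ 0.09  0.02 -0.11] tilt [ 0.09 -0.03] op 0.0502 q6 22.2 t 14.92
```

```bash
python3 -m jog '[[[0,0,0,0,0,-2],[0,0,0,0,0,-4],[0,0,0,0,0,-6],[0,0,0,0,0,-8]]]'>/dev/null;python3 st.py
```

```text
z 0.1181 xy [ 0.5962 -0.0343] psi -28.9 F [-0.8  0.1  6.6] M [ 0.18  0.14 -0.12] tilt [ 0.08 -0.02] op 0.0502 q6 14.2 t 15.25
```

```bash
python3 -m jog '[[[0,0,0,0,0,-2],[0,0,0,0,0,-4],[0,0,0,0,0,-6],[0,0,0,0,0,-8]]]'>/dev/null;python3 st.py
```

```text
z 0.1181 xy [ 0.5962 -0.0343] psi -20.9 F [-0.8  0.1  7.5] M [ 0.27  0.12 -0.09] tilt [ 0.09 -0.01] op 0.0499 q6 6.2 t 15.58
```

```bash
python3 -m jog '[[[0,0,0,0,0,-2],[0,0,0,0,0,-4],[0,0,0,0,0,-6],[0,0,0,0,0,-8]]]'>/dev/null;python3 st.py
```

```text
z 0.1181 xy [ 0.5961 -0.0342] psi -12.9 F [-0.8  1.8  7. ] M [ 0.31  0.21 -0.13] tilt [0.07 0.  ] op 0.0502 q6 -1.8 t 15.92
```

```bash
python3 -m jog '[[[0,0,0,0,0,-2],[0,0,0,0,0,-4],[0,0,0,0,0,-6],[0,0,0,0,0,-8]]]'>/dev/null;python3 st.py
```

```text
z 0.1181 xy [ 0.5961 -0.0342] psi -4.9 F [-0.6  2.2  7.6] M [ 0.3   0.3  -0.14] tilt [0.05 0.  ] op 0.0505 q6 -9.8 t 16.25
```

```bash
python3 -m jog '[[[0,0,0,0,0,-2],[0,0,0,0,0,-4],[0,0,0,0,0,-6],[0,0,0,0,0,-8]]]'>/dev/null;python3 st.py
```

```text
z 0.1179 xy [ 0.5961 -0.0341] psi 3.1 F [-1.2  1.9  5.9] M [ 0.48  0.15 -0.11] tilt [0.04 0.02] op 0.0501 q6 -17.8 t 16.58
```

```bash
python3 -m jog '[[[0,0,0,0,0,-1.5],[0,0,0,0,0,-3],[0,0,0,0,0,-3]]]'>/dev/null;python3 st.py
```

```text
z 0.1176 xy [ 0.596  -0.0341] psi 6.1 F [-1.8  2.1  5.3] M [0.34 0.23 0.13] tilt [-0.01  0.01] op 0.0501 q6 -20.7 t 16.83
```

```bash
python3 -m jog '[[[0,0,0.05,0,0,0],[0,0,0.1,0,0,0],[0,0,0.1,0,0,0]]]'>/dev/null;python3 st.py
```

```text
z 0.1171 xy [ 0.596  -0.0342] psi 6.0 F [-2.2  1.4  9.8] M [0.49 0.51 0.11] tilt [ 0.02 -0.01] op 0.0504 q6 -20.6 t 17.08
```

```bash
python3 -m jog '[[[0,0,0,0,0,-1],[0,0,0,0,0,-2],[0,0,0,0,0,-2]]]'>/dev/null;python3 st.py
```

```text
z 0.1165 xy [ 0.5959 -0.0342] psi 8.0 F [-2.1  1.4  4.6] M [0.3  0.33 0.21] tilt [-0.03 -0.  ] op 0.0505 q6 -22.7 t 17.33
```

```bash
python3 -m jog '[[[0,0,0,0,0,-1],[0,0,0,0,0,-2],[0,0,0,0,0,-2]]]'>/dev/null;python3 st.py
```

```text
z 0.1156 xy [ 0.5959 -0.0343] psi 10.1 F [-0.9  1.1 -0.1] M [0.3  0.08 0.04] tilt [-0.11  0.01] op 0.0504 q6 -24.7 t 17.58
```

```bash
python3 -m jog '[[[0,0,0,0,0,-1],[0,0,0.1,0,0,-2],[0,0,0.15,0,0,-2],[0,0,0.15,0,0,-2]]]'>/dev/null;python3 st.py
```

```text
z 0.1143 xy [ 0.596  -0.0344] psi 12.0 F [-0.5  0.1  1.2] M [ 0.06 -0.02  0.01] tilt [-0.07 -0.01] op 0.0504 q6 -26.7 t 17.92
```

```bash
python3 -m jog '[[[0,0,0.08,0,0,0],[0,0,0.16,0,0,0],[0,0,0.24,0,0,0],[0,0,0.24,0,0,0]]]'>/dev/null;python3 st.py;python3 -m jog '[[[0,0,0.08,0,0,0],[0,0,0.16,0,0,0],[0,0,0.24,0,0,0],[0,0,0.24,0,0,0]]]'>/dev/null;python3 st.py
```

```text
z 0.1122 xy [ 0.596  -0.0344] psi 12.0 F [-1.   0.3  4.3] M [ 0.03  0.07 -0.04] tilt [-0.05 -0.01] op 0.0506 q6 -26.7 t 18.25
z 0.1104 xy [ 0.5959 -0.0343] psi 12.0 F [-3.1 -0.1  8.6] M [ 0.05  0.44 -0.01] tilt [-0.02 -0.02] op 0.0503 q6 -26.7 t 18.58
```

```bash
python3 -m jog '[[[0,0,0.05,0,0,0],[0,0,0.1,0,0,0],[0,0,0.1,0,0,0]]]'>/dev/null;python3 st.py;python3 -m jog '[[[0,0,0.05,0,0,0],[0,0,0.1,0,0,0],[0,0,0.1,0,0,0]]]'>/dev/null;python3 st.py
```

```text
z 0.1104 xy [ 0.5958 -0.0343] psi 12.0 F [-5.8  0.6 15.6] M [ 0.14  0.87 -0.04] tilt [ 0.03 -0.04] op 0.0503 q6 -26.7 t 18.83
z 0.1103 xy [ 0.5958 -0.0342] psi 12.0 F [-7.5  1.6 21.8] M [0.24 1.32 0.03] tilt [ 0.07 -0.06] op 0.0505 q6 -26.7 t 19.08
```

```bash
python3 -m jog '[[[0.01,-0.03,0,0,0,0],[0.02,-0.06,0,0,0,0],[0.02,-0.06,0,0,0,0],[0.02,-0.06,0,0,0,0]]]'>/dev/null;python3 st.py
python3 - <<'E'
from meas import *
p,d=capture("side");cv2.imwrite("pics/s9z.png",cv2.resize(p[80:230,220:370,::-1],None,fx=4,fy=4,interpolation=cv2.INTER_CUBIC))
P=cloud("side",d);q=P[(abs(P[...,0]-.596)<.03)&(abs(P[...,1]+.034)<.03)]
t=q[(q[:,2]>.127)&(q[:,2]<.136)]
A=np.c_[t[:,:2]-[.596,-.0345],np.ones(len(t))];c=np.linalg.lstsq(A,t[:,2],rcond=None)[0];print(len(t),np.median(t[:,2]),c)
p,d=capture("top");cv2.imwrite("pics/t9.png",p[:,:,::-1])
E
python3 st.py
```

```text
z 0.1103 xy [ 0.5955 -0.0342] psi 12.0 F [-4.2  1.4 21.3] M [ 0.19  0.85 -0.02] tilt [ 0.16 -0.06] op 0.05 q6 -26.7 t 19.42
282 0.13185007923463635 [ 0.009  -0.0349  0.1318]
z 0.1103 xy [ 0.5955 -0.0342] psi 12.0 F [-4.5  1.2 21. ] M [ 0.24  0.86 -0.  ] tilt [ 0.16 -0.06] op 0.0502 q6 -26.7 t 19.52
```

View pics/s9z.png

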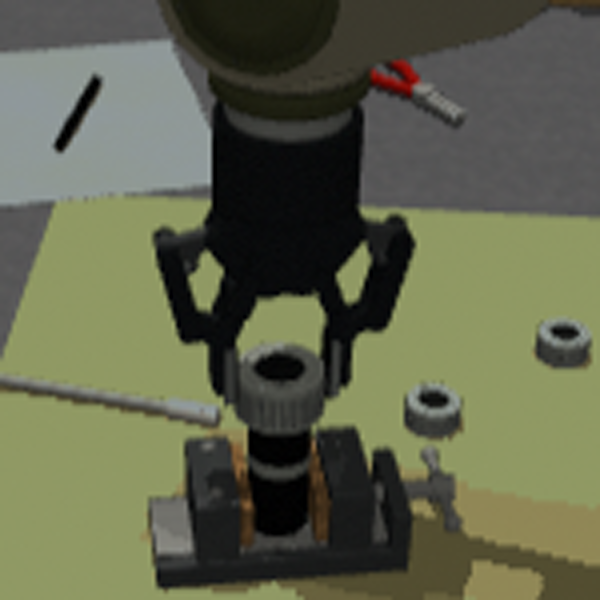

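```bash
python3 - <<'E'
from meas import *
p,d=capture("side");P=cloud("side",d)
q=P[(np.hypot(P[...,0]-.596,P[...,1]+.0345)<.022)&(P[...,2]>.125)&(P[...,2]<.14)]
A=np.c_[q[:,:2]-[.596,-.0345],np.ones(len(q))];c=np.linalg.lstsq(A,q[:,2],rcond=None)[0];print(len(q),c,"deg",np.degrees(c[:2]),"sd",np.std(q[:,2]-A@c),"se deg",np.degrees(np.std(q[:,2]-A@c)/np.sqrt(len(q))/.011))
a=np.load("side0p.npy").astype(int)
for nm,(x0,x1,y0,y1) in dict(bottle=(205,235,238,280),barrel=(190,220,280,318),wand=(192,245,165,185),red=(345,375,278,306)).items():
    print(nm,abs(a[y0:y1,x0:x1]-p[y0:y1,x0:x1]).mean().round(1))
E
python3 st.py
```

```text
180 [ 0.0023 -0.0169  0.132 ] deg [ 0.1301 -0.9687] sd 0.0010116318638303968 se deg 0.39275000094642687
bottle 5.9
barrel 4.8
wand 6.1
red 5.5
z 0.1103 xy [ 0.5955 -0.0342] psi 12.0 F [-5.2  1.5 20.5] M [0.19 0.86 0.  ] tilt [ 0.16 -0.07] op 0.0502 q6 -26.7 t 19.57
```

View pics/t9.png

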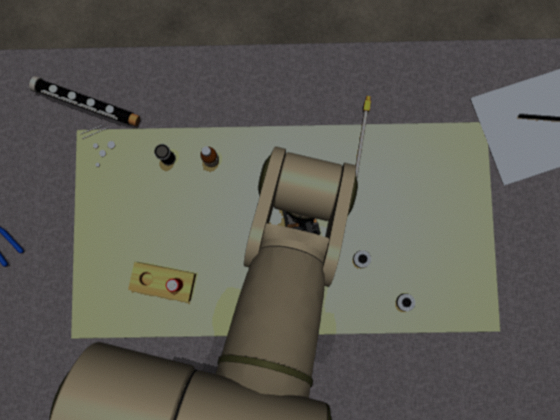

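```bash
python3 - <<'E'
from meas import *
def sl(n,d,c,z0,z1,r=.022):
    P=cloud(n,d);q=P[(np.hypot(P[...,0]-c[0],P[...,1]-c[1])<r)&(P[...,2]>z0)&(P[...,2]<z1)]
    A=np.c_[q[:,:2]-c,np.ones(len(q))];k=np.linalg.lstsq(A,q[:,2],rcond=None)[0];return np.degrees(k[:2]).round(2),k[2]
D=np.load("side0.npy");print("cap on bench",sl("side",D,(.494,-.2503),.02,.037))
for i in range(3):
    _,d=capture("side");print("now",sl("side",d,(.596,-.0345),.125,.14))
E
python3 st.py
```

```text
cap on bench (array([-0.77, -2.57]), np.float64(0.029711326648238785))
now (array([-0.25, -0.75]), np.float64(0.1319911524195957))
now (array([-0.75, -0.41]), np.float64(0.13197209143403035))
now (array([ 0.18, -0.17]), np.float64(0.1320472620945791))
z 0.1103 xy [ 0.5955 -0.0342] psi 12.0 F [-4.8  2.  20.1] M [ 0.2   0.87 -0.  ] tilt [ 0.16 -0.07] op 0.0502 q6 -26.7 t 19.72
```

Square within the measuring noise, at a hard stop at the home height, so I'm handing it in.

```bash
python3 -c "
from plant import ctrl
print(ctrl.finish_job())"; python3 st.py
```

```text
the job is handed in; nothing more can be done
None
the job is handed in; nothing more can be done
```

The handle is loaded: the green cell is in the tube and the cap is fully home. I handed the job in at about 19.7 s with the arm still holding the cap down at about 20 N.

- **Cell:** I lowered the green cell about half into the tube and let it drop the rest. In the picture afterwards its button stood slightly proud of the rim, as expected. The red cell stayed in its hole.
- **Cap:** The 52 mm cap met the pins at the expected height. After about 55 degrees of turning it dropped about 4 mm, then went another 4 mm against the spring to a hard stop, about 8 mm below pin contact. At the stop, pressing harder moved it no more than 0.1 mm.
- **Last checks:** The camera put the cap's top at 131.9 mm against 131 mm expected, about the same offset it showed when the cap stood on the bench. The tool was tilted under 0.2 degrees. The slope measured on the cap was up to 1 degree and changed from picture to picture, so squareness is confirmed only within that noise. About 5 N of sideways force remained at the wrist.
- **Other things:** The oil bottle, clarinet barrel, light wand and the two smaller caps looked unmoved in the last pictures.

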